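# Hold the well-plate clamp open on its stop

### The job

The spring arm of the plate holder is clamping the well plate. Take the arm by its upright peg, swing it away from the plate against its spring until you feel its bar come up on the rubber-sleeved stop pin, and finish while still holding it there in the fingers, pressed lightly but surely on the stop, so that a colleague can lift the plate out. Do not force the stop or let the arm snap back, and leave the plate and the things standing around the holder where they are.

Things in the scene. Friction and masses are not known exactly. Their poses are not given: they have to be found in the camera images.
- holder: Plate holder, fixed to the bench: aluminium base plate 235 x 170 x 12 mm (own x from -145 to +90 mm, y from -85 to +85 mm), 10 mm high fences round the far part of the plate. Origin at bench height, z up. The arm's pivot axis stands at its x = -40, y = -60 mm. Only the spring on the pivot (49 mm above the bench) and the peg (84 mm) are higher than 35 mm.
- pivot (a point): Top centre of the coil spring on the arm's vertical pivot, 49 mm above the bench. The spring always drives the arm back to the plate: at the peg it takes about 3.5 N to lift it off and 5 N more per rad of opening, so 6 to 9 N where the stop can be. Nothing latches it.
- clamp: Steel spring arm: flat bar 14 mm wide along its own y, 16 to 28 mm above the bench, reaching 108 mm out from the pivot. Origin on the pivot axis at bench height, z up; it only swings level. Its yaw minus the holder's is about 0 (to -0.03) rad while clamping; it opens counter-clockwise seen from above (yaw grows, outer end goes to the holder's -x).
- toe (a point): Tip of the toe on the arm's +x side, near its outer end, 22 mm above the bench: it presses on the plate's edge at the start.
- peg (a point): Point on the axis of the arm's upright steel peg, 66 mm above the bench. Peg: round, 14 mm diameter, from 28 to 84 mm above the bench, 100 mm from the pivot axis along the arm's own y. It turns with the arm.
- stop: Stop locked in the holder's arc slot: upright rubber-sleeved pin, 12 mm diameter, top 35 mm above the bench. This origin lies on the arm's pivot axis, bench height; pin axis at x = -13, y = 60 mm of this frame. Its yaw is the arm yaw at first touch: 0.55 to 1.05 rad above the holder's. The sleeve is firm (gives under 1 mm): the push rises steeply once the bar is on it.
- plate: White 24-well plate, 128 x 85.5 x 19 mm, lying loose in the holder with its top 31 mm above the bench; origin under its centre, long side along its y.
- bottle: Amber bottle with a yellow cap, 50 mm diameter, 95 mm high, standing beside the holder; origin under its centre.
- tipbox: Grey pipette-tip box with a white lid, 84 x 119 x 59 mm high, beside the holder; origin under its centre.
- jar: Small white jar, 44 mm diameter, 50 mm high, behind the holder; origin under its centre.
Mind the look-alikes: they are no part of the job. Of the things shaped like the jar, the white one is meant.

How it is judged:
By the outcome, as a careful person would: the job done as asked, in the order asked, and still so for the second after the job is handed in, while the arm keeps its last pose, push and grip.
It also fails if it takes over 45 s, if anything falls off the work surface, if the arm or the gripper's body presses on something with over 40 N, if the wrist force passes 120 N, or if a joint passes its speed limit or range.

### The arm

A 6-joint arm with a two-finger parallel gripper is mounted at the origin on the work surface. World frame = base frame: x ahead of the robot, y to its left, z up, the work surface at z = 0. Lengths are in m, angles in rad, forces in N, time in s.
With the tool pointing down it reaches from about 0.225 to 0.875 m from the base axis. Payload 3.4 kg.
Tool frame: the origin (TCP) lies midway between the tips of the shut fingers; the grasp point (between the pads) lies 19 mm behind it; z points along the fingers, y is the line along which they close (so a half turn about z gives the same grasp; the last joint's range is limited). The gripper opens to 85 mm and grips with 20 to 120 N. Pads are 22 mm wide; open, the fingers measure 114 mm over their backs; the gripper's body (76 mm by 85 mm) begins 54 mm behind the grasp point. The pads swing forward as they close: fully open they stand 13 mm farther back than shut.
Start: joints at [1.054, 0.276, 1.505, -0, 1.361, -0.121], TCP at [0.222, 0.531, 0.231] pointing down, gripper open.
Joint ranges: [-2.89, 2.89], [-0.75, 2.08], [0.22, 2.7], [-1.18, 4.32], [0.11, 2.71], [-2.7, 2.7]. Speed limits (rad/s): [2.57, 2.57, 3.14, 3.14, 3.14, 3.14].

### API

Orientations are given as a rotation vector (axis times angle).
In Python, from plant import r gives the robot as it stands.
- The arm moves only by the shell command python3 -m pendant [FORCE], which reads ROWS from standard input. ROWS is a JSON list that holds a single list of rows (three levels of brackets), with 1 to 20 rows, each of 7 numbers: dx, dy, dz in shares of the most that a row can go, 1 being 62.5 mm, then a rotation vector rx, ry, rz in normalised numbers (1 is pi rad), then the finger opening in m; each row shifts and turns the commanded pose from where the row before left it, along the tool's axes as they then stand; what a row does not reach is not made up. A row lasts 1/8 s, in which the tool goes at most 0.0625 m and 0.188 rad, less where a joint would pass 70% of its speed; a pose out of reach is approached as far as the arm can. The fingers move at their own pace and stop on an object; FORCE is the grip in N (left out, the last holds). Time passes only in rows, so rows that do not move let the fingers close. It prints the time, the measured TCP pose, the force, the opening and the grip force at its end. Shift and turn numbers lie between -1 and 1, and a call with a number outside is refused. Input that does not fit is refused with a message, and nothing moves.
- r.get_state(): the state, without advancing time (a new reading comes with each control period).
- r.camera(name): name is "side" or "top" or "wrist"; returns a dict with "pixels" (400x640x3 uint8, blue, green, red), "fx", "fy", "cx", "cy" (pixels), "k1" (the pictures are not rectified: a ray, as slopes to the right and down, at radius r is drawn at 1 + k1 r^2 times it, then the intrinsics apply), "xyz" and "attitude" of the camera in the world. Camera axes: x right, y down, z forward; pixel columns grow to the right and rows downward; lengths in m; the calibration is good to about 2 mm. A picture is of the moment at which its call begins. There is no depth.
- r.finish_job(): hands the job in; it is judged then, once.
The state is a dict: "clock": time; "qpos": joint angles; "joint_velocities": joint speeds; "joint_efforts": joint torques, N m; "ee_pos": TCP position; "tcp_rot": TCP orientation; "contact_force": force on the tool from outside, world axes, zero at the start; "wrist_torque": the same for the moment, N m; "gripper_width": finger opening in m; "grasp_force": force on a finger pad.
Only numpy, scipy, OpenCV 4.12 (cv2) and the standard library are available. Lean on these libraries where they do the work, as an engineer would, in place of code of your own. Each camera call takes 0.05 s, during which the arm holds its last target. There are 200 camera calls.

## Working session

There is one attempt and no reset: what is moved stays moved. The work goes in short steps, Python scripts to look and compute and a shell command to move; the robot and the scene stay as the last step left them, time stands still between calls to the robot, and variables do not carry over. Pictures are saved under pics/ and viewed, at most 10 in all, crops included, and the job is handed in when it is done.

```bash
ls; mkdir -p pics; cat > h.py <<'E'
import numpy as np, cv2
from scipy.spatial.transform import Rotation as R
from plant import r
def snap(name,fn):
    c=r.camera(name); cv2.imwrite('pics/'+fn,c['pixels'])
    np.save('pics/'+fn+'.npy',{k:v for k,v in c.items() if k!='pixels'},allow_pickle=True)
    return c
def att(c):
    a=np.array(c['attitude'],float)
    return R.from_matrix(a) if a.shape==(3,3) else (R.from_rotvec(a) if a.size==3 else R.from_quat(a))
def load(fn): return np.load('pics/'+fn+'.npy',allow_pickle=True).item()
def ray(c,u,v):
    d=np.array([(u-c['cx'])/c['fx'],(v-c['cy'])/c['fy']]); s=d.copy()
    for _ in range(30): s=d/(1+c['k1']*(s@s))
    return att(c).apply([s[0],s[1],1.])
def atz(c,u,v,z):
    w=ray(c,u,v); p=np.array(c['xyz']); return p+w*(z-p[2])/w[2]
def proj(c,P):
    q=att(c).inv().apply(np.array(P)-np.array(c['xyz'])); s=q[:2]/q[2]; s=s*(1+c['k1']*(s@s))
    return s*[c['fx'],c['fy']]+[c['cx'],c['cy']]
def tri(obs):
    A=np.zeros((3,3));b=np.zeros(3)
    for c,u,v in obs:
        w=ray(c,u,v);w/=np.linalg.norm(w);M=np.eye(3)-np.outer(w,w);A+=M;b+=M@np.array(c['xyz'])
    return np.linalg.solve(A,b)
E
python3 - <<'E'
from h import *
for n in ('top','side','wrist'):
    c=snap(n,n+'0.png'); print(n,{k:np.round(v,3).tolist() for k,v in c.items() if k!='pixels'})
print(r.get_state())
E
```

```text
pics
top {'fx': 506.955, 'fy': 506.955, 'cx': 320.122, 'cy': 193.067, 'k1': 0.031, 'xyz': [0.431, 0.045, 1.239], 'attitude': [-2.142, 2.107, -0.211]}
side {'fx': 369.157, 'fy': 369.157, 'cx': 316.097, 'cy': 197.206, 'k1': -0.037, 'xyz': [0.279, 0.561, 0.432], 'attitude': [-0.717, 2.38, -1.35]}
wrist {'fx': 276.56, 'fy': 276.56, 'cx': 314.652, 'cy': 200.935, 'k1': -0.024, 'xyz': [0.159, 0.557, 0.373], 'attitude': [2.423, 1.612, 0.215]}
{'clock': 0.15, 'qpos': array([ 1.05398815e+00,  2.76446714e-01,  1.50585908e+00, -3.49827776e-05,
        1.36071899e+00, -1.21005026e-01]), 'joint_velocities': array([ 8.76084835e-06, -2.62162976e-03, -2.24625336e-03, -3.19427994e-05,
       -2.03004465e-03, -8.76127616e-04]), 'joint_efforts': array([ 1.58939042e-04, -4.17142117e+01, -2.46033704e+01, -2.51885112e-04,
        7.60624971e-03, -2.67164995e-05]), 'ee_pos': array([0.22150525, 0.53017664, 0.23063348]), 'tcp_rot': array([-6.17582447e-01, -3.07986602e+00,  2.15272271e-03]), 'contact_force': array([ 0.17494961,  0.45130802, -0.49197344]), 'wrist_torque': array([ 0.01638545, -0.03107293, -0.01491539]), 'grasp_force': 0.0, 'gripper_width': 0.08552894033055035}
```

View pics/top0.png

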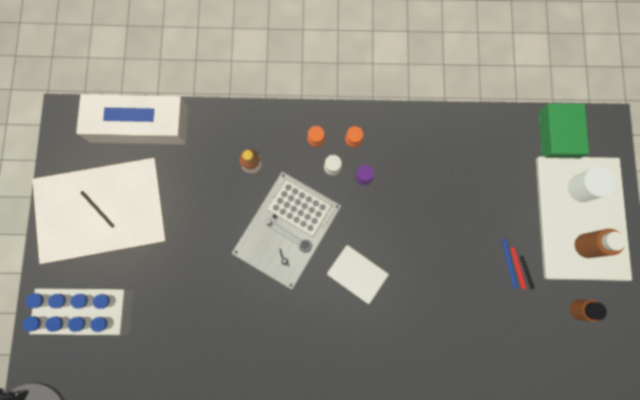

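View pics/side0.png

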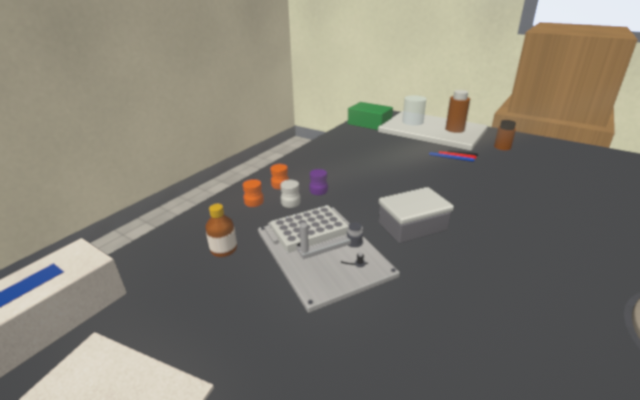

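The top picture shows the holder near (287,230), with the plate at (300,207), pivot spring at (305,246) and peg near (272,220). The bottle is at (250,160), the white jar at (333,164) and the tip box at (358,274). I'll enlarge both views.

```bash
python3 - <<'E'
from h import *
for f,(x,y,w,h),s in (('top0',(222,165,125,130),4.6),('side0',(240,190,165,120),4.8)):
    im=cv2.imread(f'pics/{f}.png')[y:y+h,x:x+w]; cv2.imwrite(f'pics/{f}c.png',cv2.resize(im,None,fx=s,fy=s,interpolation=cv2.INTER_CUBIC))
c=load('top0.png')
for P in ([0,0,0],[.222,.531,.23],[0.5,0,0]): print(P,proj(c,P))
for u,v in ((282,174),(340,206),(292,287),(234,252)): print(atz(c,u,v,.012))
E
```

```text
[0, 0, 0] [332.7518704  490.91303363]
[0.222, 0.531, 0.23] [ 50.41822851 403.92786942]
[0.5, 0, 0] [334.89290484 262.70315927]
[0.71548847 0.13387761 0.012     ]
[ 0.63747997 -0.01071545  0.012     ]
[0.4405056  0.10180436 0.012     ]
[0.52106779 0.24332888 0.012     ]
```

View pics/top0c.png

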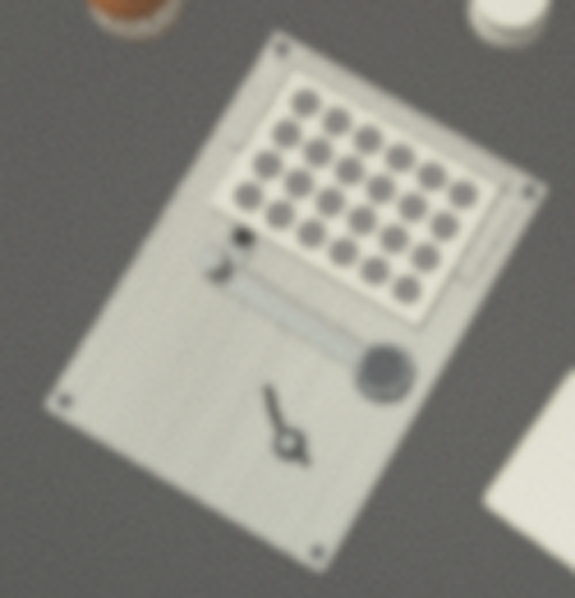

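View pics/side0c.png

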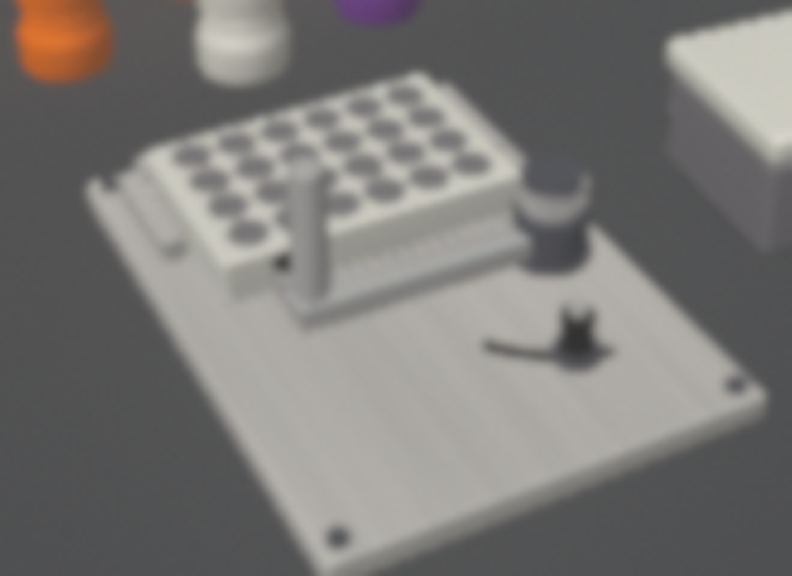

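View pics/wrist0.png

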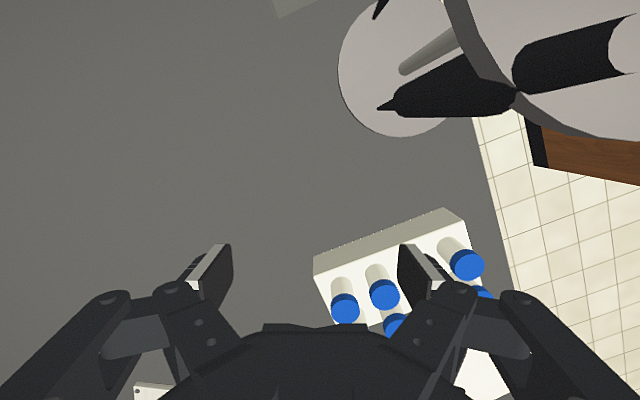

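```bash
cat > m.py <<'E'
from h import *
from scipy.optimize import least_squares
T=load('top0.png');S=load('side0.png')
t=lambda x,y:(T,222+(x+.5)/4.6-.5,165+(y+.5)/4.6-.5)
s=lambda x,y:(S,240+(x+.5)/4.8-.5,190+(y+.5)/4.8-.5)
obs=[((90,85,12),t(278,30)),((90,-85,12),t(548,188)),((-145,-85,12),t(320,573)),((-145,85,12),t(45,405)),
((-40,-60,49),t(385,370)),((-145,85,12),s(325,572)),((-145,-85,12),s(765,398)),((90,85,12),s(90,185)),((-40,-60,49),s(556,172))]
def W(p,q): q=np.array(q)/1000.; c,n=np.cos(p[2]),np.sin(p[2]); return np.array([p[0]+c*q[0]-n*q[1],p[1]+n*q[0]+c*q[1],q[2]])
f=lambda p:np.concatenate([proj(o[0],W(p,q))-o[1:] for q,o in obs])
k=least_squares(f,[.58,.11,-.5],loss='soft_l1')
E
cat >> m.py <<'E'
p=k.x
def loc(w): d=np.array(w[:2])-p[:2];c,n=np.cos(p[2]),np.sin(p[2]);return np.round(1000*np.array([c*d[0]+n*d[1],-n*d[0]+c*d[1]]),1)
E
python3 - <<'E'
from m import *
print(p,f(p).reshape(-1,2).round(1).tolist())
pin=tri([t(288,440),s(577,312)]);print('pin',pin,loc(pin),loc(atz(*t(288,440),.035)),loc(atz(*s(577,312),.035)))
print('pegtop side',loc(atz(*s(308,163),.084)),'base',loc(atz(*s(312,292),.028)),'top view',loc(atz(*t(218,262),.084)))
P=W(p,(-40,40,84));print('exp peg',P,proj(T,P),proj(S,P)); 
for q in((-40,40,84),(-40,40,28)):
  a=proj(T,W(p,q));b=proj(S,W(p,q));print(q,(a-[222,165])*4.6,(b-[240,190])*4.8)
for th in(.55,.7,.85,1.05):
  g=lambda x,y:(-40+np.cos(th)*x-np.sin(th)*y,-60+np.sin(th)*x+np.cos(th)*y)
  print(th,'pin',g(-13,60),'peg',g(0,100))
E
```

```text
[ 0.60202547  0.10546851 -0.52041125] [[-0.2, 0.2], [0.2, 0.4], [-0.1, 0.6], [-0.8, 0.4], [-0.8, -0.1], [-0.2, -1.4], [1.0, -0.8], [-0.6, -1.0], [-0.4, 0.1]]
pin [0.50167838 0.12080717 0.03048535] [-94.7 -36.6] [-94.5 -36.6] [-99.6 -33.9]
pegtop side [-38.1  39.1] base [-38.6  40.2] top view [-38.2  35.3]
exp peg [0.58721036 0.16006258 0.084     ] [266.84172145 221.19939999] [303.76601951 224.2766968 ]
(-40, 40, 84) [206.27191866 258.51723995] [306.07689363 164.52814462]
(-40, 40, 28) [216.42142515 273.05593011] [312.32270045 292.14704644]
0.55 pin (np.float64(-82.44405252261313), np.float64(-15.643462652528235)) peg (np.float64(-92.26872289306593), np.float64(25.25245220595056))
0.7 pin (np.float64(-88.59600966895981), np.float64(-22.484298697020677)) peg (np.float64(-104.4217687237691), np.float64(16.48421872844885))
0.85 pin (np.float64(-93.65660520492233), np.float64(-30.16765651372487)) peg (np.float64(-115.12804051402927), np.float64(5.998314588498218))
1.05 pin (np.float64(-98.51381715823348), np.float64(-41.42223905921861)) peg (np.float64(-126.7423225594017), np.float64(-10.242895210827307))
```

```bash
cat >> h.py <<'E'
def goto(pos,yaw):
    """tool-axes shift from measured pose to pos; rot about tool z so that tool y lies along world yaw"""
    st=r.get_state(); A=R.from_rotvec(st['tcp_rot']).as_matrix(); d=A.T@(np.array(pos)-st['ee_pos'])
    # full rotation to exactly down with y along +-yaw, smallest
    best=[]
    for s in (1,-1):
        y=s*np.array([np.cos(yaw),np.sin(yaw),0]);z=np.array([0,0,-1.]);B=np.c_[np.cross(y,z),y,z]
        best.append(R.from_matrix(A.T@B).as_rotvec())
    print('t',round(st['clock'],2),'pos',st['ee_pos'].round(4),'yawy',np.arctan2(A[1,1],A[0,1]).round(3),'shift',d.round(4),'rot',[b.round(3).tolist() for b in best],'q',st['qpos'].round(2),'F',st['contact_force'].round(1),'w',round(st['gripper_width'],4),'g',round(st['grasp_force'],1))
E
python3 - <<'E'
from m import *
P=W(p,(-40,40,66)); print(P); goto([P[0],P[1],.2],p[2]-.015)
E
```

```text
[0.58721036 0.16006258 0.066     ]
t 0.15 pos [0.2215 0.5302 0.2306] yawy 1.175 shift [-0.4801 -0.2005  0.0309] rot [[-0.001, 0.001, 1.71], [-0.001, -0.001, -1.431]] q [ 1.05  0.28  1.51 -0.    1.36 -0.12] F [ 0.2  0.5 -0.5] w 0.0855 g 0.0
```

The manual's scale: shifts go in shares of 62.5 mm and turns go in shares of pi rad. Converting my numbers, -0.048 m is -0.768, -0.02 m is -0.32, 0.171 rad / 3.1416 = 0.0544.

```bash
echo '[[[-0.768, -0.32, 0.048, 0, 0, 0, 0.085], [-0.768, -0.32, 0.048, 0, 0, 0, 0.085], [-0.768, -0.32, 0.048, 0, 0, 0, 0.085], [-0.768, -0.32, 0.048, 0, 0, 0, 0.085], [-0.768, -0.32, 0.048, 0, 0, 0, 0.085], [-0.768, -0.32, 0.048, 0, 0, 0, 0.085], [-0.768, -0.32, 0.048, 0, 0, 0, 0.085], [-0.768, -0.32, 0.048, 0, 0, 0, 0.085], [-0.768, -0.32, 0.048, 0, 0, 0, 0.085], [-0.768, -0.32, 0.048, 0, 0, 0, 0.085], [0, 0, 0, 0, 0, 0.0544, 0.085], [0, 0, 0, 0, 0, 0.0544, 0.085], [0, 0, 0, 0, 0, 0.0544, 0.085], [0, 0, 0, 0, 0, 0.0544, 0.085], [0, 0, 0, 0, 0, 0.0544, 0.085], [0, 0, 0, 0, 0, 0.0544, 0.085], [0, 0, 0, 0, 0, 0.0544, 0.085], [0, 0, 0, 0, 0, 0.0544, 0.085], [0, 0, 0, 0, 0, 0.0544, 0.085], [0, 0, 0, 0, 0, 0.0544, 0.085]]]' | python3 -m pendant 50 | tail -3
python3 - <<'E'
from m import *
c=snap('wrist','wrist1.png');print(c['xyz'])
for q in((-40,40,84),(-40,40,28),(-40,-60,49),(-94.5,-36.5,35)): print(q,proj(c,W(p,q)).round(1))
P=W(p,(-40,40,66)); goto([P[0],P[1],.1],p[2]-.015)
E
```

```text
contact_force: [-0.1, -0.5, 0.2]
gripper_width: 0.0848
grasp_force: 0.0
[0.62175779 0.21976609 0.3429908 ]
(-40, 40, 84) [316.5 198.3]
(-40, 40, 28) [316.3 185.9]
(-40, -60, 49) [318.  271.9]
(-94.5, -36.5, 35) [272.7 249.6]
t 2.7 pos [0.5873 0.1609 0.2009] yawy -0.544 shift [-0.0007  0.0005  0.1009] rot [[-0.001, 0.0, -0.009], [0.001, 0.001, 3.133]] q [0.15 0.34 1.48 0.   1.32 0.7 ] F [-0.2  0.5 -0.2] w 0.0846 g 0.0
```

View pics/wrist1.png

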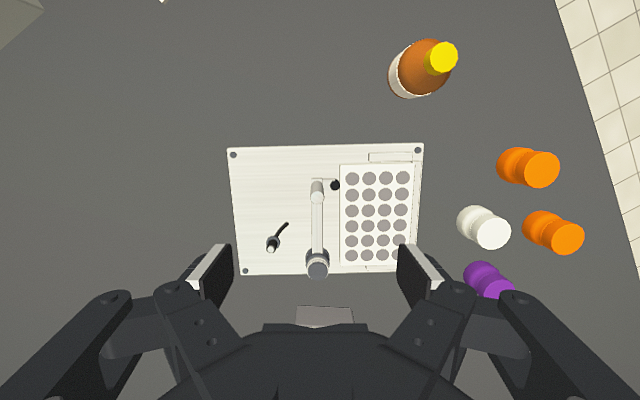

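The wrist picture shows the peg at (317,190), the spring at (317,266), the toe at (335,185) and the stop pin at about (270,247). All of these match my estimate to within a few mm. I'm descending with a small bias away from the plate.

In the tool's units: 0.03 m is 0.48, -0.002 m is -0.032.

```bash
echo '[[[0, -0.032, 0.48, 0, 0, 0, 0.085], [0, 0, 0.48, 0, 0, 0, 0.07], [0, 0, 0.48, 0, 0, 0, 0.05], [0, 0, 0.48, 0, 0, 0, 0.04], [0, 0, 0.48, 0, 0, 0, 0.03], [0, 0, 0, 0, 0, 0, 0.03], [0, 0, 0, 0, 0, 0, 0.03]]]' | python3 -m pendant 20 | tail -6
python3 - <<'E'
from m import *
c=snap('wrist','wrist2.png')
for q in((-40,40,84),(-40,40,66),(-40,40,28)): print(q,proj(c,W(p,q)).round(1))
P=W(p,(-40,40,66)); goto([P[0],P[1],.05],p[2]-.015)
E
```

```text
clock: 3.58
ee_pos: [0.5865, 0.1621, 0.0521]
tcp_rot: [2.729, 1.556, 0.002]
contact_force: [0.8, -0.1, 0.8]
gripper_width: 0.03
grasp_force: 0.0
(-40, 40, 84) [320.6 284.3]
(-40, 40, 66) [319.9 264.9]
(-40, 40, 28) [318.8 236.2]
t 3.62 pos [0.5869 0.1622 0.0527] yawy -0.534 shift [-0.0017  0.0013  0.0027] rot [[0.002, -0.002, 0.001], [0.003, 0.003, -3.141]] q [0.16 0.47 1.68 0.   0.99 0.69] F [-0.4  0.5 -0.8] w 0.0301 g 0.0
```

View pics/wrist2.png

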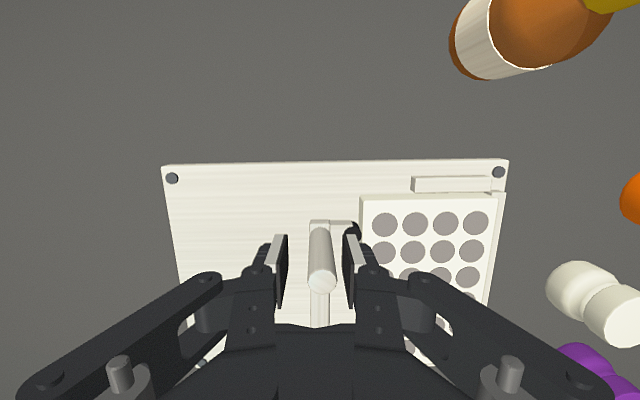

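The peg top (322,284) sits between the pads, slightly nearer the plate-side pad. That pad will touch first and lift the arm off the plate. Closing now.

In the tool's units: 0.002 m is 0.032, -0.0015 m is -0.024.

```bash
echo '[[[-0.024, 0, 0.032, 0, 0, 0, 0.02], [0, 0, 0, 0, 0, 0, 0.01], [0, 0, 0, 0, 0, 0, 0.005], [0, 0, 0, 0, 0, 0, 0.005], [0, 0, 0, 0, 0, 0, 0.005]]]' | python3 -m pendant 40 | tail -6
python3 - <<'E'
from m import *
P=W(p,(-40,40,66)); goto([P[0],P[1],.05],p[2]-.015)
E
```

```text
clock: 4.25
ee_pos: [0.5868, 0.1605, 0.0507]
tcp_rot: [2.728, 1.555, 0.005]
contact_force: [3.3, -2.3, 5.8]
gripper_width: 0.0127
grasp_force: 39.3
t 4.25 pos [0.5868 0.1605 0.0507] yawy -0.535 shift [-0.0002  0.0006  0.0007] rot [[0.004, -0.002, 0.001], [0.003, 0.006, -3.141]] q [ 0.15  0.47  1.69 -0.    0.98  0.69] F [ 3.3 -2.3  5.8] w 0.0127 g 39.3
```

In the tool's units: -0.005 m is -0.08, -0.0025 m is -0.04, -0.05 rad / 3.1416 = -0.0159.

```bash
echo '[[[0, -0.04, 0, 0, 0, -0.008, 0.005], [-0.0016, -0.08, 0, 0, 0, -0.0159, 0.005], [-0.0016, -0.08, 0, 0, 0, -0.0159, 0.005], [-0.0016, -0.08, 0, 0, 0, -0.0159, 0.005], [-0.0016, -0.08, 0, 0, 0, -0.0159, 0.005], [-0.0016, -0.08, 0, 0, 0, -0.0159, 0.005], [-0.0016, -0.08, 0, 0, 0, -0.0159, 0.005], [-0.0016, -0.08, 0, 0, 0, -0.0159, 0.005], [0, -0.04, 0, 0, 0, -0.008, 0.005], [0, 0, 0, 0, 0, 0, 0.005]]]' | python3 -m pendant 50 | tail -6
cat >> m.py <<'E'
def stat(th):
    st=r.get_state();A=R.from_rotvec(st['tcp_rot']).as_matrix();l=loc(st['ee_pos']);d=l-[-40,-60]
    print('t',round(st['clock'],2),'loc',l,'rad',np.hypot(*d).round(1),'theta',np.arctan2(-d[0],d[1]).round(3),'yaw-h',(np.arctan2(A[1,1],A[0,1])-p[2]).round(3),'z',st['ee_pos'][2].round(4),'Ftool',(A.T@st['contact_force']).round(1),'w',round(st['gripper_width'],4),'g',round(st['grasp_force'],1),'tq',st['wrist_torque'].round(2))
E
python3 -c "
from m import *
stat(0)"
```

```text
clock: 5.5
ee_pos: [0.5493, 0.1726, 0.0506]
tcp_rot: [2.362, 2.065, 0.003]
contact_force: [2.7, -6.3, 6.3]
gripper_width: 0.0122
grasp_force: 48.7
t 5.5 loc [-79.1  32. ] rad 100.0 theta 0.402 yaw-h 0.386 z 0.0506 Ftool [-5.9  3.6 -6.2] w 0.0122 g 48.7 tq [-0.89 -0.48 -0.08]
```

In the tool's units: -0.005 m is -0.08, -0.001 m is -0.016, -0.05 rad / 3.1416 = -0.0159.

```bash
echo '[[[-0.016, -0.04, 0, 0, 0, -0.008, 0.005], [-0.0032, -0.08, 0, 0, 0, -0.0159, 0.005], [-0.0032, -0.08, 0, 0, 0, -0.0159, 0.005], [-0.0032, -0.08, 0, 0, 0, -0.0159, 0.005], [-0.0032, -0.08, 0, 0, 0, -0.0159, 0.005], [-0.0032, -0.08, 0, 0, 0, -0.0159, 0.005], [-0.0032, -0.04, 0, 0, 0, -0.008, 0.005], [0, 0, 0, 0, 0, 0, 0.005]]]' | python3 -m pendant 50 | tail -6
python3 -c "
from m import *
stat(0)"
```

```text
clock: 6.5
ee_pos: [0.5204, 0.1717, 0.0506]
tcp_rot: [2.028, 2.393, 0.006]
contact_force: [5.1, -3.0, 4.6]
gripper_width: 0.0126
grasp_force: 48.7
t 6.5 loc [-103.8   16.9] rad 99.9 theta 0.693 yaw-h 0.685 z 0.0506 Ftool [-3.8  4.6 -4.5] w 0.0126 g 48.7 tq [-0.47 -0.69 -0.24]
```

In the tool's units: -0.003 m is -0.048, -0.0005 m is -0.008, -0.03 rad / 3.1416 = -0.0095.

```bash
echo '[[[-0.008, -0.048, 0, 0, 0, -0.0095, 0.005], [-0.0048, -0.048, 0, 0, 0, -0.0095, 0.005], [-0.0032, -0.048, 0, 0, 0, -0.0095, 0.005], [-0.0016, -0.048, 0, 0, 0, -0.0095, 0.005], [-0.0016, -0.048, 0, 0, 0, -0.0095, 0.005], [0, 0, 0, 0, 0, 0, 0.005]]]' | python3 -m pendant 50 | tail -6
python3 - <<'E'
from m import *
stat(0)
c=snap('side','side3.png');T=snap('top','top3.png')
im=c['pixels'][190:310,240:400];cv2.imwrite('pics/side3c.png',cv2.resize(im,None,fx=4.8,fy=4.8,interpolation=cv2.INTER_CUBIC))
E
```

```text
clock: 7.25
ee_pos: [0.5063, 0.1681, 0.0507]
tcp_rot: [1.844, 2.538, 0.008]
contact_force: [5.8, -0.2, 3.6]
gripper_width: 0.0126
grasp_force: 48.7
t 7.25 loc [-114.3    6.7] rad 99.8 theta 0.839 yaw-h 0.835 z 0.0507 Ftool [-2.   5.5 -3.6] w 0.0126 g 48.7 tq [-0.13 -0.64 -0.25]
```

View pics/side3c.png

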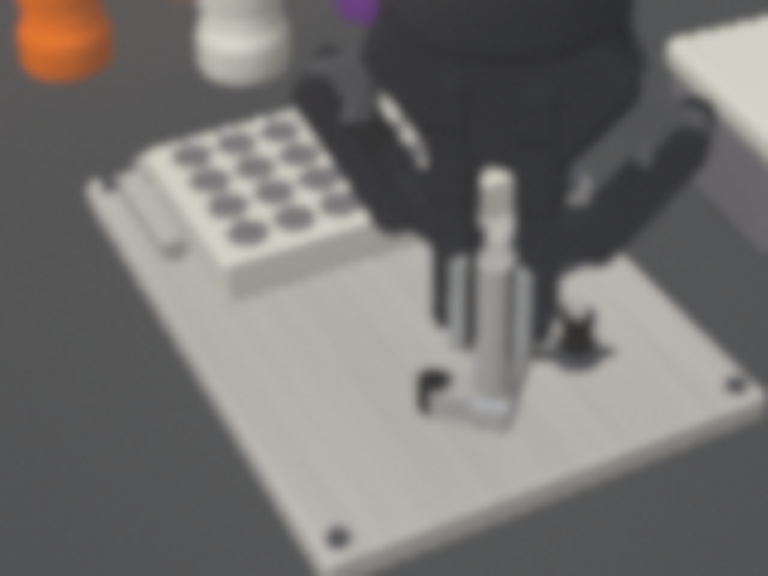

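The side picture shows the peg held in the pads (495,300) and the arm swung well clear of the plate. There is still a small gap to the stop pin (577,330), so I'll creep from here.

In the tool's units: -0.0015 m is -0.024, -0.0003 m is -0.0048, -0.015 rad / 3.1416 = -0.0048.

```bash
echo '[[[-0.0048, -0.024, 0, 0, 0, -0.0048, 0.005], [-0.0032, -0.024, 0, 0, 0, -0.0048, 0.005], [-0.0016, -0.024, 0, 0, 0, -0.0048, 0.005], [0, 0, 0, 0, 0, 0, 0.005]]]' | python3 -m pendant 50 | tail -6
python3 -c "
from m import *
stat(0)"
echo '[[[-0.0016, -0.016, 0, 0, 0, -0.0032, 0.005], [-0.0016, -0.016, 0, 0, 0, -0.0032, 0.005], [0, 0, 0, 0, 0, 0, 0.005]]]' | python3 -m pendant 50 | tail -6
python3 -c "
from m import *
stat(0)"
```

```text
clock: 7.85
ee_pos: [0.5022, 0.1667, 0.0507]
tcp_rot: [1.787, 2.579, 0.009]
contact_force: [6.1, 1.5, 3.9]
gripper_width: 0.0127
grasp_force: 48.7
t 7.85 loc [-117.     3.5] rad 99.8 theta 0.881 yaw-h 0.879 z 0.0507 Ftool [-0.7  6.2 -3.9] w 0.0127 g 48.7 tq [ 0.15 -0.62 -0.24]
clock: 8.22
ee_pos: [0.5004, 0.166, 0.0507]
tcp_rot: [1.762, 2.597, 0.01]
contact_force: [5.7, 1.6, 5.6]
gripper_width: 0.0127
grasp_force: 48.7
t 8.22 loc [-118.2    2. ] rad 99.8 theta 0.9 yaw-h 0.899 z 0.0507 Ftool [-0.7  6.  -5.6] w 0.0127 g 48.7 tq [ 0.2  -0.6  -0.28]
```

In the tool's units: -0.001 m is -0.016, -0.0001 m is -0.0016, -0.01 rad / 3.1416 = -0.0032.

```bash
echo '[[[-0.0016, -0.016, 0, 0, 0, -0.0032, 0.005], [0, 0, 0, 0, 0, 0, 0.005]]]' | python3 -m pendant 50 >/dev/null; python3 -c "
from m import *
stat(0)"
echo '[[[-0.0016, -0.016, 0, 0, 0, -0.0032, 0.005], [0, 0, 0, 0, 0, 0, 0.005]]]' | python3 -m pendant 50 >/dev/null; python3 -c "
from m import *
stat(0)"
```

```text
t 8.47 loc [-118.8    1.2] rad 99.8 theta 0.91 yaw-h 0.909 z 0.0507 Ftool [ 0.2  5.8 -3.9] w 0.0124 g 48.7 tq [ 0.23 -0.58 -0.25]
t 8.72 loc [-119.4    0.4] rad 99.8 theta 0.92 yaw-h 0.919 z 0.0507 Ftool [ 0.7  5.7 -4.4] w 0.0125 g 48.8 tq [ 0.36 -0.58 -0.19]
```

In the tool's units: -0.001 m is -0.016, -0.01 rad / 3.1416 = -0.0032.

```bash
echo '[[[0, -0.016, 0, 0, 0, -0.0032, 0.005], [0, 0, 0, 0, 0, 0, 0.005]]]' | python3 -m pendant 50 >/dev/null; python3 -c "
from m import *
stat(0)"
echo '[[[0, -0.016, 0, 0, 0, -0.0032, 0.005], [0, 0, 0, 0, 0, 0, 0.005]]]' | python3 -m pendant 50 >/dev/null; python3 -c "
from m import *
stat(0)"
```

```text
t 8.97 loc [-120.    -0.4] rad 99.8 theta 0.931 yaw-h 0.929 z 0.0507 Ftool [-0.1  5.8 -3.9] w 0.0128 g 48.8 tq [ 0.33 -0.56 -0.19]
t 9.22 loc [-120.6   -1.2] rad 99.8 theta 0.941 yaw-h 0.939 z 0.0507 Ftool [ 0.2  7.2 -4.1] w 0.0129 g 48.8 tq [ 0.38 -0.58 -0.25]
```

In the tool's units: -0.0005 m is -0.008, -0.005 rad / 3.1416 = -0.0016.

```bash
echo '[[[0, -0.008, 0, 0, 0, -0.0016, 0.005], [0, 0, 0, 0, 0, 0, 0.005]]]' | python3 -m pendant 50 >/dev/null; python3 -c "
from m import *
stat(0)"
echo '[[[0, -0.008, 0, 0, 0, -0.0016, 0.005], [0, 0, 0, 0, 0, 0, 0.005]]]' | python3 -m pendant 50 >/dev/null; python3 -c "
from m import *
stat(0)"
```

```text
t 9.47 loc [-120.8   -1.5] rad 99.8 theta 0.944 yaw-h 0.944 z 0.0507 Ftool [-0.1  6.  -4.6] w 0.0126 g 48.7 tq [ 0.28 -0.61 -0.24]
t 9.72 loc [-121.1   -1.9] rad 99.8 theta 0.949 yaw-h 0.949 z 0.0507 Ftool [-0.4  6.1 -4.9] w 0.0127 g 48.7 tq [ 0.27 -0.61 -0.24]
```

Not on the stop yet, as the force is still on the spring line.

In the tool's units: -0.0008 m is -0.0128, -0.008 rad / 3.1416 = -0.0025.

```bash
for i in 1 ; do echo '[[[0, -0.0128, 0, 0, 0, -0.0025, 0.005], [0, 0, 0, 0, 0, 0, 0.005]]]' | python3 -m pendant 50 >/dev/null; python3 -c "
from m import *
stat(0)"; done
echo '[[[0, -0.0128, 0, 0, 0, -0.0025, 0.005], [0, 0, 0, 0, 0, 0, 0.005]]]' | python3 -m pendant 50 >/dev/null; python3 -c "
from m import *
stat(0)"
```

```text
t 9.97 loc [-121.6   -2.6] rad 99.8 theta 0.958 yaw-h 0.957 z 0.0507 Ftool [ 0.5  5.4 -4.7] w 0.0124 g 48.7 tq [ 0.3  -0.6  -0.26]
t 10.22 loc [-122.1   -3.3] rad 99.8 theta 0.966 yaw-h 0.965 z 0.0507 Ftool [-0.5  6.1 -4.6] w 0.0127 g 48.7 tq [ 0.28 -0.55 -0.25]
```

In the tool's units: -0.0008 m is -0.0128, -0.008 rad / 3.1416 = -0.0025.

```bash
echo '[[[0, -0.0128, 0, 0, 0, -0.0025, 0.005], [0, 0, 0, 0, 0, 0, 0.005]]]' | python3 -m pendant 50 >/dev/null; python3 -c "
from m import *
stat(0)"
echo '[[[0, -0.0128, 0, 0, 0, -0.0025, 0.005], [0, 0, 0, 0, 0, 0, 0.005]]]' | python3 -m pendant 50 >/dev/null; python3 -c "
from m import *
stat(0)"
```

```text
t 10.47 loc [-122.3   -3.6] rad 99.8 theta 0.97 yaw-h 0.972 z 0.0507 Ftool [ 0.8  6.9 -3.5] w 0.0126 g 48.7 tq [ 0.31 -0.58 -0.27]
t 10.72 loc [-122.4   -3.8] rad 99.7 theta 0.972 yaw-h 0.98 z 0.0507 Ftool [ 0.2  7.2 -2.7] w 0.0125 g 48.7 tq [ 0.5  -0.79 -0.34]
```

```bash
python3 - <<'E'
from m import *
c=load('wrist1.png'); q=loc(atz(c,270.5,247.5,.035)); d=q-np.array([-40,-60]); print(q,np.hypot(*d),np.arctan2(d[1],d[0])-np.arctan2(60,-13))
E
```

```text
[-97.  -33.7] 62.77491537230456 0.9251311685291459
```

Theta has stopped following the command (0.972), which suggests contact. I'll let it settle and read again, then take one small step.

In the tool's units: -0.0005 m is -0.008.

```bash
echo '[[[0, 0, 0, 0, 0, 0, 0.005], [0, 0, 0, 0, 0, 0, 0.005]]]' | python3 -m pendant 50 >/dev/null; python3 -c "
from m import *
stat(0)"
echo '[[[0, -0.008, 0, 0, 0, 0, 0.005], [0, 0, 0, 0, 0, 0, 0.005]]]' | python3 -m pendant 50 >/dev/null; python3 -c "
from m import *
stat(0)"
```

```text
t 10.97 loc [-122.4   -3.8] rad 99.7 theta 0.972 yaw-h 0.98 z 0.0507 Ftool [ 0.1  8.2 -3. ] w 0.0124 g 48.7 tq [ 0.47 -0.76 -0.31]
t 11.22 loc [-122.4   -3.8] rad 99.7 theta 0.972 yaw-h 0.98 z 0.0508 Ftool [-0.8  8.8 -1.4] w 0.0127 g 48.7 tq [ 0.56 -0.82 -0.28]
```

In the tool's units: -0.0005 m is -0.008.

```bash
echo '[[[0, -0.008, 0, 0, 0, 0, 0.005], [0, -0.008, 0, 0, 0, 0, 0.005], [0, 0, 0, 0, 0, 0, 0.005]]]' | python3 -m pendant 50 >/dev/null; python3 -c "
from m import *
stat(0)"
echo '[[[0, -0.008, 0, 0, 0, 0, 0.005], [0, 0, 0, 0, 0, 0, 0.005], [0, 0, 0, 0, 0, 0, 0.005]]]' | python3 -m pendant 50 >/dev/null; python3 -c "
from m import *
stat(0)"
```

```text
t 11.6 loc [-122.4   -3.9] rad 99.7 theta 0.973 yaw-h 0.98 z 0.0508 Ftool [ 0.2 10.7 -0.4] w 0.0124 g 48.7 tq [ 0.71 -0.98 -0.3 ]
t 11.97 loc [-122.5   -3.9] rad 99.8 theta 0.974 yaw-h 0.98 z 0.0508 Ftool [ 0.4 12.1  0.5] w 0.0126 g 48.8 tq [ 0.77 -1.12 -0.32]
```

```bash
python3 - <<'E'
from m import *
a=snap('side','side4.png')['pixels'][195:300,250:400];b=snap('top','top4.png')['pixels'][165:295,222:347]
f=lambda i,s:cv2.resize(i,s,interpolation=cv2.INTER_CUBIC)
cv2.imwrite('pics/both4.png',np.hstack([f(a,(457,320)),f(b,(308,320))]))
stat(0)
E
```

```text
t 12.07 loc [-122.5   -3.9] rad 99.8 theta 0.974 yaw-h 0.98 z 0.0508 Ftool [ 1.  11.3  0.3] w 0.0127 g 48.8 tq [ 0.83 -1.11 -0.28]
```

View pics/both4.png

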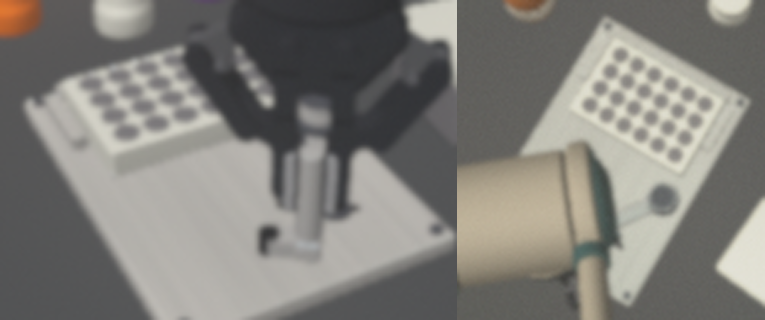

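The picture shows the peg still in the pads at (310,190), with the bar hiding the pin. The plate and the neighbouring things are where they were. The angle has stopped at the stop while the push rose from 6 to about 12 N. Handing in.

```bash
python3 -c "
from plant import r
print(r.finish_job())"
```

```text
the job is handed in; nothing more can be done
None
```

I handed the job in at about 12 s: the fingers still hold the spring arm by its peg, pressed on the stop with about 6 N beyond the spring, and the plate and the things I could see in the last picture had not moved.

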